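# Latch the gate of the glass crate

### The job

Shut the little wooden gate of the glass crate and latch it: lift the steel latch bar by its black knob over the front lip of the steel keeper and let it drop into the keeper's notch, so that it lies fully down between lip and back ridge and holds the gate. The keeper is not exactly where it should be, so feel for it gently and do not force the bar against it, and leave the glasses in the crate and the jar, mug and shaker beside it where they are.

Things in the scene. Friction and masses are not known exactly. Their poses are not given: they have to be found in the camera images.
- crate: Open wooden crate with three glasses, fixed on the worktop: 150 mm deep (x), 268 wide (y), side boards 88 high, two front posts 18 square, 124 high. Origin: centre of its underside. x points from the gated front to the back, y to the left seen from the front, z up. The glasses' tops are at z = 116 mm, their walls 45 mm or more behind the shut gate's middle plane.
- gate_hinge (a point): Point on the gate's upright hinge axis, at the left front post: x = -66, y = 112, z = 62 mm in the crate's frame.
- gate (a joint): Angle of the slatted wooden gate (222 mm long, 10 thick, top at z = 111 mm) in the crate's front: 0 = parallel to the front, positive = swung outwards (towards the crate's -x). Latched it stands between -0.075 and 0.075, depending on the keeper; its inner stop is at -0.12, too far in. The hinge has some friction (0.12 N m), so the gate stays where it is left.
- bar_pivot (a point): Pivot of the latch bar on the gate's outer face: 50 mm from the hinge axis along the gate, 22 mm outside the gate's middle plane, z = 100 mm. Turns with the gate.
- latch_bar (a joint): Lift angle of the flat dark steel latch bar: 0 = level, down on its peg; positive = free end raised; stop at 0.20. It falls by its own weight (about 0.16 kg). The bar is 8 mm thick (across the gate), 14 mm high and reaches 233 mm from its pivot, past the gate's free end. It crosses the keeper 206 mm from the pivot, where 0.01 rad lifts it by 2 mm.
- knob (a point): Centre of the upright black cylindrical knob on top of the latch bar, diameter 20 mm, 30 high, on an 8 mm stem; 137 mm from the bar's pivot along the bar and 42 mm above it (z = 142 mm with the bar down). Pinched from above, fingers closing across the gate, it turns in the grip as the gate swings and the bar tilts.
- keeper_nominal (a point): Middle of the keeper's notch floor if the keeper were exactly centred: x = -88, y = -144, z = 87.5 mm in the crate's frame, on the outer side of the right front post. The keeper was screwed on by hand and really sits anywhere up to 16 mm nearer or farther along the crate's x (y and height are right); this point does not show where, so feel for it.
- keeper (a joint): Steel cradle open at the top, 14 mm wide in y: front lip and back ridge each 5 mm thick (tops at z = 107), between them a notch 13 mm wide in x. The bar's underside there is at z = 93 when down, so a lowered bar meets the lip's front face; raise it 0.08 rad or more to pass. Value: how far (m) the keeper is pushed back on its rubber mount, about 5 N per mm, 0 at rest. It stands 20 N.
- glass_1: Clear drinking glass in the crate, at the right; 69 mm wide, 104 mm high; origin at the centre of its underside.
- glass_2: The same, in the middle of the crate.
- glass_3: The same, at the left in the crate.
- sugar_jar: Bystander: glass jar with cork lid, 75 mm wide, 110 mm high, standing to the left of the crate; origin at the centre of its underside.
- grey_mug: Bystander: upturned grey mug, 89 mm wide, 91 mm high, to the right of the crate; origin at the centre of its underside.
- salt_shaker: Bystander: shaker, 44 mm wide, 90 mm high, to the right of the crate farther back; origin at the centre of its underside.
- bar_crossing (a point): Point on the latch bar's middle line, 206 mm from its pivot, where it crosses the keeper; 7 mm above the bar's underside (z = 100 mm with the bar down). Its distance from the gate's hinge axis, along the gate, is 256 mm.

How it is judged:
On the way:
1. the latch bar is raised above the keeper's lip and the gate swung in until the bar is over the keeper (value of joint latch_bar above 0.065 rad and x of bar_crossing in the frame of keeper between -0.011 and 0.011 m), for 0.1 s.
At the end, for the whole second after the job is handed in: The latch bar lies down in the keeper's notch, between lip and back ridge (lift angle below 0.025 rad, the bar's middle within 4 mm of the notch's middle), so that the gate is held shut, and the gate is at rest (value of joint latch_bar below 0.025 rad and x of bar_crossing in the frame of keeper between -0.004 and 0.004 m and velocity of joint gate between -0.05 and 0.05 rad/s); the robot touches nothing.
It fails at once if the bar is forced against the keeper with more than 20 N (contact force between latch_bar and keeper above 20 N).
It fails at once if a glass in the crate is moved more than 25 mm or tipped (distance of any of glass_1, glass_2, glass_3 from where it was at the start of the episode above 0.025 m or angle between any of glass_1, glass_2, glass_3's own z axis and vertical above 0.4 rad).
It fails at once if the jar, the mug or the shaker is moved more than 20 mm (distance of any of sugar_jar, grey_mug, salt_shaker from where it was at the start of the episode above 0.02 m).
It also fails if it takes over 54 s, if anything falls off the work surface, if the arm or the gripper's body presses on something with over 40 N, if the wrist force passes 120 N, or if a joint passes its speed limit or range.

### The arm

A 7-joint arm with a two-finger parallel gripper is mounted at the origin on a cart in front of the work surface, level with it; the furniture and walls round the work are solid. World frame = base frame: x ahead of the robot, y to its left, z up, the work surface at z = 0. Lengths are in m, angles in rad, forces in N, time in s.
With the tool pointing down it reaches from about 0.4 to 0.9 m from the base axis. Payload 5.6 kg.
Tool frame: the origin (TCP) lies midway between the tips of the shut fingers; the grasp point (between the pads) lies 19 mm behind it; z points along the fingers, y is the line along which they close (so a half turn about z gives the same grasp; the last joint's range is limited). The gripper opens to 92 mm and grips with 3 to 60 N. Pads are 20 mm wide; open, the fingers measure 128 mm over their backs; the gripper's body (75 mm by 189 mm) begins 69 mm behind the grasp point.
Start: joints at [-0.043, 0.468, -0.012, 1.603, 0.006, 1.071, -0.056], TCP at [0.65, -0, 0.215] pointing down, gripper open.
Joint ranges: [-2.53, 2.53], [-0.31, 2.02], [-1.57, 1.55], [0.28, 2.44], [-1.29, 4.43], [0.15, 1.84], [-2.92, 2.92]. Speed limits (rad/s): [2.57, 2.57, 3.14, 3.14, 3.14, 3.14, 3.14].

### API

Orientations are given as a 3x3 rotation matrix whose columns are the frame's x, y, z axes.
In Python, from station import env, effector, solver, viewer, workorder, search_frame, tip_of gives the robot as it stands. Calls block until the motion is done:
- env.reach(position, orientation): joint-space move of the TCP to a pose.
- env.movel(position, frame=None, rate=0.15): straight line of the TCP; frame=None keeps the orientation; rate is the mean speed in m/s.
- env.goto_joints(angles): joint-space move.
- effector.release() and effector.grasp(squeeze=None): open the fingers fully, or close them until they stop; squeeze is the grip in N (None keeps the last).
- env.pause(seconds).
- solver.inverse_kinematics(position, orientation): joint angles nearest the present ones, or None.
- env.sense(): the state.
- viewer.read_camera(name): name is "scene" or "side" or "wrist"; returns (picture, depth): 400x640x3 uint8, red, green, blue; 400x640 float32, m along the optical axis (not along the pixel's ray), 0 where there is no reading.
- viewer.camera_info(name): a dict with "intrinsics" (3x3 intrinsics, pixels), "dist_coeffs" ([k1, k2, p1, p2, k3] as OpenCV has them; the pictures are not rectified), "eye" and "rotation" of the camera in the world; the wrist camera has in their place "T_tool_cam" (4x4, takes a point from camera to tool coordinates, whose origin is the TCP and whose axes are the flange's). Camera axes: x right, y up, looking along -z (the intrinsics and any distortion apply to the point x, -y, -z); pixel columns grow to the right and rows downward; lengths in m; the calibration is good to about 2 mm. A picture is of the moment at which its call begins: read the wrist's pose just before it. camera_info takes no time and is no camera call.
A pose or a line that the arm cannot do raises env.PlanningError and nothing moves.
- workorder.finish_job(): hands the job in; it is judged then, once.
Trained networks look in the newest picture that a camera, given by its name, has taken for a name from the list of things; names that differ only in an ending like _2 or _b are one class to them, and where a whole thing is asked for, a point or a joint stands for the part that bears it (a point fixed in the world has none). Each returns a list of dicts, best first, with "score" (0 to 1); they miss things now and then, are a little off and sometimes report something else, mostly with a low value. They report only what shows in the picture. A call takes as long as a camera call.
- search_frame(camera, name): "at" ([x, y, z] in m, in world coordinates, good to about 4 mm: the middle of the surface that is visible of it).
- tip_of(camera, name): "at" ([x, y, z] in m, in world coordinates, good to about 4 mm: a listed point, or the origin of a listed thing).
The state is a dict: "t": time; "joint_positions": joint angles; "joint_velocities": joint speeds; "tau": joint torques, N m; "ee_pos": TCP position; "tcp_rot": TCP orientation; "wrist_force": force on the tool from outside, world axes, zero at the start; "moment": the same for the moment, N m; "gripper_width": finger opening in m; "grasp_force": force on a finger pad.
Only numpy, scipy, OpenCV 4.12 (cv2) and the standard library are available. Lean on these libraries where they do the work, as an engineer would, in place of code of your own. Each camera call takes 0.05 s, during which the arm holds its last target. There are 200 camera calls.

## Working session

There is one attempt and no reset: what is moved stays moved. The work goes in short steps, each a Python script; the robot and the scene stay as the last script left them, time stands still between calls to the robot, and variables do not carry over. Pictures are saved under pics/ and viewed, at most 10 in all, crops included, and the job is handed in when it is done.

```bash
mkdir -p pics; ls
python3 - <<'E'
from station import *
import cv2,numpy as np
s=env.sense();print(s['t'],s['ee_pos'],s['wrist_force'])
for c in("scene","side"):
    p,d=viewer.read_camera(c);cv2.imwrite(f'pics/{c}0.png',p[:,:,::-1])
    for n in("crate","gate_hinge","bar_pivot","knob","bar_crossing","keeper_nominal","glass_1","sugar_jar","grey_mug"):
        try: print(c,n,[(np.round(r['at'],3).tolist(),round(r['score'],2)) for r in tip_of(c,n)[:3]])
        except Exception as e: print(c,n,e)
print(env.sense()['t'])
E
```

```text
pics
0.0 [ 6.49408152e-01 -8.08795957e-05  2.13665175e-01] [-0.01054108  0.41376741  0.06897981]
scene crate [([0.662, -0.06, 0.001], 0.82)]
scene gate_hinge [([0.608, 0.065, 0.066], 0.65)]
scene bar_pivot [([0.562, 0.027, 0.1], 0.95)]
scene knob [([0.554, -0.191, 0.087], 0.59), ([0.496, -0.091, 0.145], 0.58)]
scene bar_crossing [([0.467, -0.155, 0.103], 0.94), ([0.607, 0.06, 0.07], 0.74)]
scene keeper_nominal [([0.554, -0.192, 0.086], 0.62)]
scene glass_1 [([0.672, -0.143, 0.014], 0.84), ([0.697, 0.019, 0.013], 0.66), ([0.685, -0.067, 0.014], 0.63)]
scene sugar_jar [([0.641, 0.15, 0.0], 0.67), ([0.56, -0.335, -0.0], 0.53)]
scene grey_mug [([0.564, -0.336, 0.0], 0.62)]
side crate []
side gate_hinge [([0.611, 0.06, 0.06], 0.72), ([0.658, -0.064, -0.001], 0.5)]
side bar_pivot [([0.565, 0.027, 0.1], 0.71)]
side knob [([0.502, -0.093, 0.143], 0.61)]
side bar_crossing [([0.466, -0.152, 0.1], 0.76), ([0.668, -0.242, -0.004], 0.66)]
side keeper_nominal [([0.552, -0.191, 0.09], 0.82)]
side glass_1 [([0.671, -0.139, 0.015], 0.97), ([0.693, 0.02, 0.013], 0.79), ([0.611, 0.059, 0.062], 0.71)]
side sugar_jar [([0.64, 0.151, 0.002], 0.64)]
side grey_mug [([0.56, -0.339, 0.002], 0.84)]
1.0
```

View pics/scene0.png

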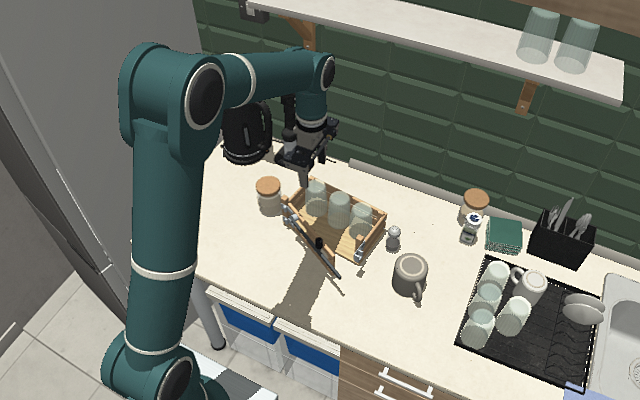

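View pics/side0.png

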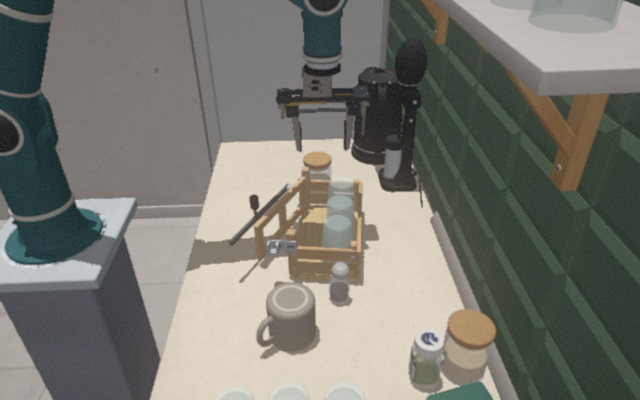

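The gate stands about 20° open, at roughly (330,250) in the scene view. The knob is at (319,242), and the steel keeper is on the right front post at (360,250), or (281,245) in the side view. The network points agree with this. Next I'll write the gate kinematics and take a close look from above the knob.

```bash
cat > h.py <<'E'
from station import *
import numpy as np, json, os
H=np.array([0.6095,0.0625]); PSI=-0.133
if os.path.exists('cal.json'):
    c=json.load(open('cal.json')); H=np.array(c['H']); PSI=c['PSI']
R2=lambda a:np.array([[np.cos(a),-np.sin(a)],[np.sin(a),np.cos(a)]])
def g(q): return R2(PSI)@[-np.sin(q),-np.cos(q)]
def n(q): return R2(PSI)@[-np.cos(q),np.sin(q)]
def knob(q,a=0.):
    xy=H+g(q)*(.05+.137*np.cos(a)-.042*np.sin(a))+n(q)*.022
    return np.array([*xy,.1+.137*np.sin(a)+.042*np.cos(a)])
def rot(q):
    y=np.array([*n(q),0]); 
    if y@env.sense()['tcp_rot'][:,1]<0: y=-y
    z=np.array([0,0,-1.]); return np.column_stack([np.cross(y,z),y,z])
DZ=np.array([0,0,-.018])
def q_of(pos):  # gate angle from TCP xy when knob is held (uses direction from the hinge)
    v=R2(-PSI)@(np.array(pos)[:2]-H); r=np.hypot(*v); return np.arctan2(-v[0],-v[1])-np.arcsin(.022/r)
def move(q,a=0.,dz=0.,rate=.1): env.movel(knob(q,a)+DZ+[0,0,dz],rot(q),rate)
E
python3 - <<'E'
from h import *
import cv2
q=.36; print(knob(q))
env.reach(knob(q)+DZ+[0,0,.09],rot(q))
s=env.sense();p,d=viewer.read_camera("wrist");cv2.imwrite('pics/w1.png',p[:,:,::-1])
print(s['t'],s['ee_pos'],s['wrist_force'])
for m in("knob","bar_pivot","bar_crossing","gate_hinge","keeper_nominal"):
    print(m,[(np.round(r['at'],4).tolist(),round(r['score'],2)) for r in tip_of("wrist",m)[:2]])
print([(np.round(r['at'],4).tolist(),round(r['score'],2)) for r in search_frame("wrist","keeper")[:2]])
print([(np.round(r['at'],4).tolist(),round(r['score'],2)) for r in search_frame("side","keeper")[:2]])
E
```

```text
[ 0.50161819 -0.09181952  0.142     ]
1.7333 [ 0.50316163 -0.09095099  0.21465309] [0.07847307 0.52098909 1.20375099]
knob [([0.5007, -0.0917, 0.1449], 0.96)]
bar_pivot [([0.559, 0.0309, 0.1001], 0.89)]
bar_crossing [([0.4646, -0.1559, 0.1033], 0.95)]
gate_hinge []
keeper_nominal []
[([0.5177, -0.0656, 0.1091], 0.55), ([0.5284, -0.1852, 0.1084], 0.42)]
[([0.5435, -0.1883, 0.0891], 0.45)]
```

View pics/w1.png

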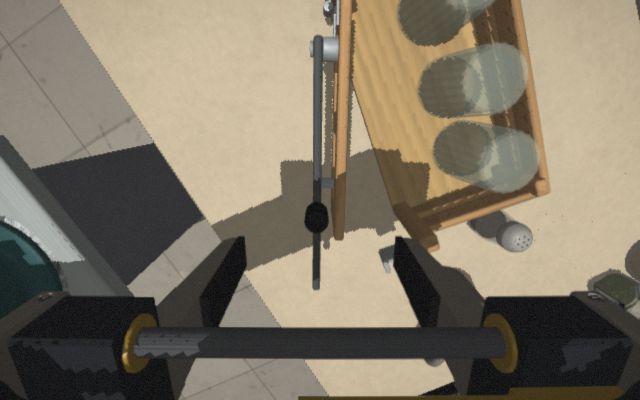

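The wrist view shows the knob at (316,215), between the open fingers and lined up with them. The keeper is partly visible at (388,260), just beyond the post. I'll go down and grip.

Run:
```python
from h import *
q=.36
move(q)
effector.grasp(15); env.pause(.2)
for i in range(3):
    s=env.sense(); print(s['t'],s['ee_pos'],q_of(s['ee_pos']),s['gripper_width'],s['grasp_force'],s['wrist_force']); env.pause(.1)
```

```text
4.4667 [ 0.50145021 -0.09183485  0.12393536] 0.36075215310427855 0.01950887132189776 14.999934285879135 [-0.67933657  0.01551165 -0.05837015]
4.5667 [ 0.50143979 -0.09181388  0.12393569] 0.36085431736229334 0.019904699024938136 14.999951273202896 [-0.84712239  0.13121761 -0.14839377]
4.6667 [ 0.5014426  -0.09182793  0.12394579] 0.3608054764027025 0.01969174073660399 14.999919980764389 [-1.88590726  0.29190686  0.48061838]
```

```bash
cat >> h.py <<'E'
def fn(k=6):
    s=[env.sense() for _ in range(k)]
    f=np.mean([x['wrist_force'] for x in s],0); q=q_of(s[-1]['ee_pos'])
    return f[:2]@n(q), f[2], q, s[-1]
E
python3 - <<'E'
from h import *
for q in (.28,.21,.16): move(q,rate=.06); r=fn(); print(q,np.round(r[:3],3),r[3]['t'],r[3]['wrist_force'])
base=r[0]; q=.16
while q>-.03:
    q-=.004; move(q,rate=.02); r=fn(); print(round(q,3),np.round(r[:3],4),round(r[3]['t'],2))
    if r[0]>base+2.5:
        env.pause(.15); r=fn(); print('again',np.round(r[:3],4))
        if r[0]>base+2.5: break
E
```

```text
0.28 [ 1.274 -0.053  0.279] 5.1667 [-1.78900082 -0.91271655 -0.05299136]
0.21 [ 0.154 -0.244  0.211] 5.5333 [-0.29297398 -0.36173856 -0.24423085]
0.16 [-0.419  0.762  0.161] 5.8417 [ 0.15164913 -0.94547709  0.76199653]
0.156 [0.7029 0.2488 0.1588] 6.09
0.152 [ 0.7555 -0.3538  0.1529] 6.34
0.148 [ 0.6183 -0.3017  0.1478] 6.59
0.144 [ 1.2223 -0.7408  0.1435] 6.84
0.14 [ 0.8557 -1.55    0.1395] 7.09
0.136 [ 0.6757 -0.8531  0.1357] 7.34
0.132 [ 0.302  -1.1234  0.1315] 7.59
0.128 [ 1.1003 -0.4027  0.1275] 7.84
0.124 [ 0.5924 -0.6363  0.1236] 8.09
0.12 [ 0.2894 -0.5906  0.1196] 8.34
0.116 [ 2.7121 -0.5736  0.1168] 8.59
again [ 2.2322 -0.6832  0.1168]
```

Contact shows near q = 0.116. I'll confirm it with two smaller steps.

Run:
```python
from h import *
def av():
    o=[]
    for _ in range(6): env.pause(.04); o.append(fn(1)[:3])
    return np.round(np.mean(o,0),4)
print(av())
for q in (.114,.112): move(q,rate=.02); env.pause(.1); print(q,av())
move(.124,rate=.03); env.pause(.1); print('back',av(),env.sense()['t'])
```

```text
[ 2.0444 -0.0087  0.1167]
0.114 [4.0721 1.3181 0.1157]
0.112 [5.103  1.8993 0.1146]
back [ 0.2215 -0.5836  0.121 ] 10.7917
```

The lip contact is at q ≈ 0.118, and the stiffness is close to 4–5 N/mm as stated. With the notch geometry (15.5 mm plus 0.8 mm for the skew of the bar), the notch centre is at q ≈ 0.0535. I'll lift, swing in and look.

Run:
```python
from h import *
import cv2
def av():
    o=[]
    for _ in range(5): env.pause(.04); o.append(fn(1)[:3])
    return np.round(np.mean(o,0),4)
move(.135,rate=.04)
for a in (.06,.13): move(.135,a,rate=.04); print('lift',a,av(),env.sense()['ee_pos'][2]-knob(.1,a)[2]-DZ[2])
for q in (.11,.085,.065,.0535):
    move(q,.13,rate=.03); r=av(); print(q,r)
    if r[0]>4: break
p,d=viewer.read_camera("wrist");cv2.imwrite('pics/w2.png',p[:,:,::-1])
p,d=viewer.read_camera("side");cv2.imwrite('pics/s2.png',cv2.resize(p[150:310,200:400,::-1],None,fx=3,fy=3))
print(env.sense()['t'], [(np.round(r['at'],4).tolist(),round(r['score'],2)) for r in tip_of("side","knob")[:2]])
```

```text
lift 0.06 [-0.199  -1.1743  0.134 ] 3.908469038894566e-05
lift 0.13 [-0.2151 -1.3979  0.1343] 6.204932808600433e-06
0.11 [-0.3066 -2.2047  0.109 ]
0.085 [-0.6647 -2.362   0.0843]
0.065 [-0.771  -2.8879  0.0641]
0.0535 [-0.4069 -2.8719  0.0534]
14.2833 [([0.5544, -0.1144, 0.1577], 0.77)]
```

View pics/s2.png

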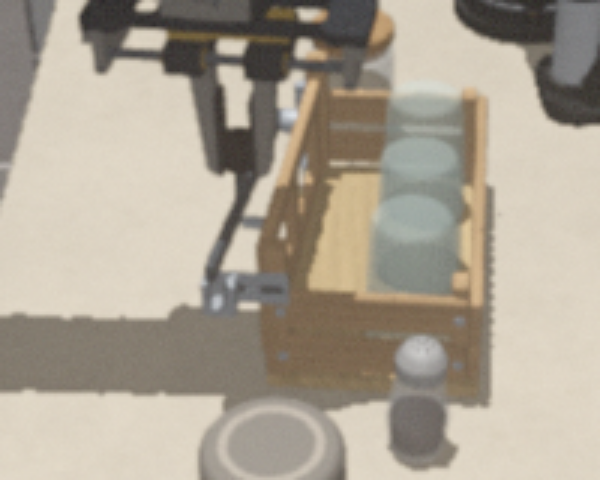

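View pics/w2.png

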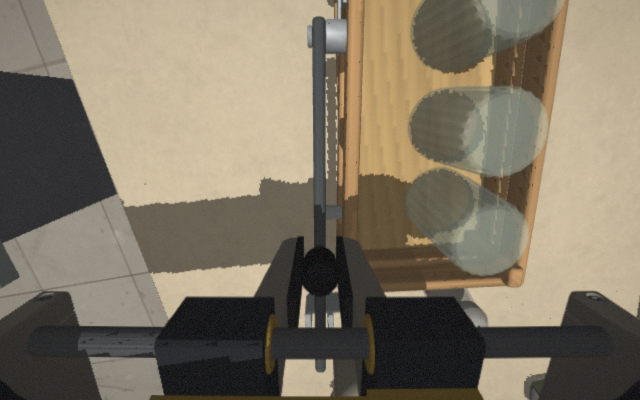

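In both views the raised bar lies over the keeper. In the wrist view the keeper's arms show on both sides of the bar, at about x = 308 and 332 (y = 310), with the bar at x = 320. I'll lower it gently while watching the forces.

Run:
```python
from h import *
def av():
    o=[]
    for _ in range(4): env.pause(.03); o.append(fn(1)[:3])
    return np.round(np.mean(o,0),4)
ok=True; b=av(); print(b)
for a in (.11,.09,.075,.06,.05,.04,.03,.02,.01,.003):
    move(.0535,a,rate=.03); r=av(); print(a,r,round(env.sense()['t'],2))
    if r[1]>b[1]+5 or abs(r[0])>5: print('STOP'); break
```

```text
[-0.4465 -3.285   0.0534]
0.11 [-0.1261 -2.2629  0.0531] 14.85
0.09 [-0.8771 -1.5999  0.0529] 15.23
0.075 [-0.5242 -1.4434  0.0534] 15.62
0.06 [-0.504  -0.8718  0.0537] 16.0
0.05 [-0.2501 -0.4289  0.0536] 16.38
0.04 [ 0.0331 -0.4512  0.0535] 16.77
0.03 [-0.0752  0.1395  0.0535] 17.15
0.02 [-0.2105  0.4032  0.0535] 17.53
0.01 [-0.1966  1.1257  0.0536] 17.92
0.003 [0.0448 0.9072 0.0536] 18.3
```

The bar came down without resistance. I'll wiggle it lightly both ways to confirm it is captured, then centre it, release and look.

Run:
```python
from h import *
import cv2
def av():
    o=[]
    for _ in range(5): env.pause(.03); o.append(fn(1)[:3])
    return np.round(np.mean(o,0),4)
lim=[]
for sg in (1,-1):
    for k in range(1,7):
        q=.0535+sg*.003*k; move(q,.0,rate=.03); r=av()
        if -sg*r[0]>2.3: break
    print(sg,q,r); lim.append(r[2])
qm=float(np.mean(lim)); print('mid',qm)
move(qm,0,rate=.03); print(av())
effector.release(); env.pause(.2)
env.movel(env.sense()['ee_pos']+[0,0,.12],None,.12); env.pause(.3)
p,d=viewer.read_camera("wrist");cv2.imwrite('pics/w3.png',p[:,:,::-1])
for m in("knob","bar_crossing"): print(m,[(np.round(r['at'],4).tolist(),round(r['score'],2)) for r in tip_of("wrist",m)[:1]])
p,d=viewer.read_camera("side");cv2.imwrite('pics/s3.png',cv2.resize(p[170:290,220:370,::-1],None,fx=4,fy=4))
print(env.sense()['t'],knob(qm))
```

```text
1 0.0685 [-2.6923  3.9634  0.0657]
-1 0.0385 [2.8862 8.3391 0.0457]
mid 0.0557
[1.2146 6.5899 0.0595]
knob [([0.5538, -0.1187, 0.1451], 0.56)]
bar_crossing [([0.5385, -0.1889, 0.0995], 0.74)]
25.8917 [ 0.55281267 -0.11705374  0.142     ]
```

View pics/w3.png

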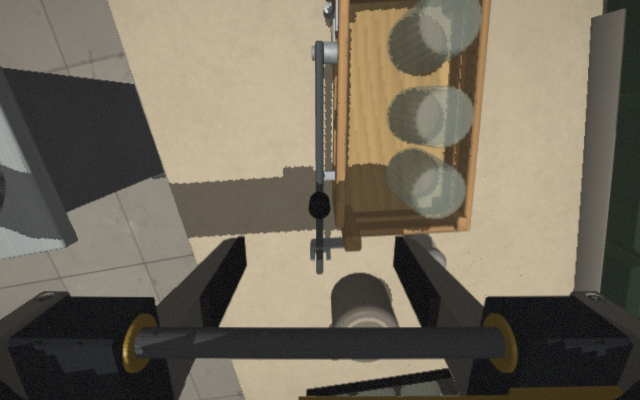

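View pics/s3.png

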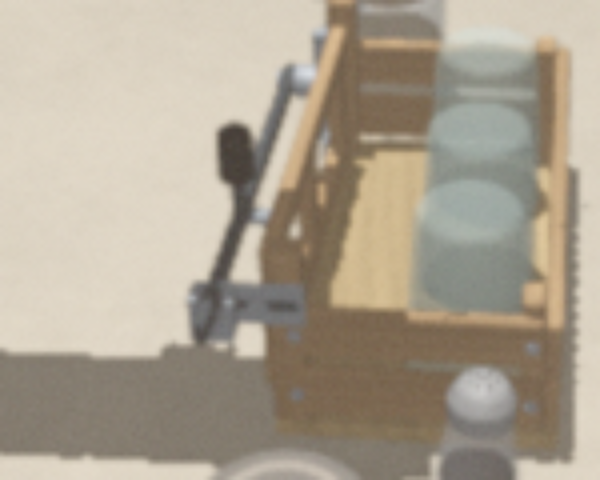

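The bar met a wall on each side about ±2.6 mm from centre, which matches the notch. In the pictures it lies between lip and ridge at (320,245) in the wrist view, and the network puts the crossing at z = 0.0995, so it is fully down. The glasses, jar, mug and shaker that show have not moved. I'm handing in.

```bash
python3 -c "
from station import *
print(workorder.finish_job())"
```

```text
the job is handed in; nothing more can be done
None
```

The gate is shut and the latch bar lies down in the keeper's notch, about 14 mm nearer the front than nominal; the job was handed in at about 26 s, and no verdict was returned.

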